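# Fold back the dust cover and draw the lock bolt with the T-key

## Task

Push the orange folding dust cover of the grey locking unit all the way back, so that its two panels stand upright, folded flat against each other. Then lift the red-handled T-key out of its black stand, lower it down the uncovered shaft onto the square brass stem and turn it clockwise (seen from above) as far as it goes, which draws in the brass bolt on the unit's side. Leave the key standing on the stem with the cover still folded, and do not disturb the module, the tape roll or the tin.

Things in the scene. Friction and masses are not known exactly. Their poses are not given: they have to be found in the camera images.
- unit: grey fixed locking unit, block 130 mm (its x) by 230 mm (its y) by 100 mm high; on top an aluminium guide rail (8 wide, 24 high) along each long side; small feet stick out 16 mm at the sides. Origin at the centre of its underside, z up. Its y axis points roughly along world y (within 0.2 rad); the cover folds toward +y. Shaft at unit (0, -25) mm
- cover (a joint): slope a of the orange cover, rad: 0 = both panels level, 1.571 (end stop) = both upright and flat against each other. Starts at 0.42 to 0.65. The near panel always has the same slope falling the other way (an even roof), its free edge running in the rails. Pushing the near panel toward unit +y folds it; friction (a push of 1 to 8 N) keeps it where it is left
- cover_hinge (a point): hinge line (parallel to unit x) of the far cover panel, at unit (0, 95, 112) mm. Each panel is 90 mm long (across the hinges) and 108 mm wide (unit x). The far panel rises from here toward unit -y; the near panel descends from its end to the free edge at unit y = 95 - 180 cos a, height 112 mm. Folded, the panels stand at unit y = 95 mm, tops 202 mm above the bench
- cover_bar (a point): middle of the black round push bar on the near panel, 12 mm thick, 86 mm long, parallel to unit x, held 36 mm off the panel near its free edge. At slope a it lies at unit y = 95 - 165 cos a - 36 sin a mm, height 112 + 15 sin a + 36 cos a mm: from about y = -65, height 150 to y = 59, height 127 mm when folded
- shaft_mouth (a point): centre of the mouth of the square shaft, 44 x 44 mm with yellow edging, in the unit's top face 100 mm above the bench; its sides are parallel to the unit's x and y. Its bottom is 12 mm above the bench. The near panel covers it until the cover is folded
- stem_top (a point): top of the brass stem in the middle of the shaft, 42 mm above the bench: 18 mm square from 12 to 32 mm up, then a tapered nose, 8 mm wide at the tip. The point turns with the stem: its x and y axes are square to the flats and parallel to the unit's at joint value 0
- stem (a joint): turn of the stem, rad, growing clockwise seen from above, up to the end stop at 1.2. Starts at 0 to 0.3. Needs about 0.08 N m and stays where left. Turning it to the stop draws in the brass bolt
- bolt: brass lock bolt, 22 mm wide, 14 mm high, sliding along unit x; it sticks out of the unit's -x side (toward the robot), 50 mm above the bench, by about 24 mm at stem 0 and about 1 mm at the stop. Origin at its middle. Moved only by the stem
- t_key: loose upright steel T-key, 0.3 kg; origin at the centre of its lower end, z up. Lower end: square socket, 28 mm outside, 21 mm inside, 26 mm deep, open below, sides parallel to key x and y; round 22 mm shank; red bar on top. Seated, its lower end is 26 mm below stem_top. It goes on only square to the stem within about 10 degrees, then has about 0.18 rad of play either way
- key_bar (a point): middle of the red bar of the T-key, 154 mm above the key's lower end: 100 mm long (key x), 14 mm wide (key y), 20 mm high. Grip it from above across its 14 mm width
- key_stand: fixed black block, 76 x 76 mm, 56 mm high, on a 90 mm square base plate; the key stands upright in its square hole, 32 mm wide and 48 mm deep, lower end 8 mm above the bench. Origin at the centre of its underside, axes parallel to the key's
- liner_board: fixed upright brown board on a black foot, between the key stand and the unit but farther back: about 205 mm high, edge-on to the robot, from x = 0.58 to 0.75 m; carry the key past on the robot's side of it. Origin at the middle of its foot
- module: bystander: loose white relay module, 46 x 72 x 32 mm, origin at the centre of its underside
- tape: bystander: loose brown tape roll, 70 mm across, 19 mm high, origin at the centre of its underside
- tin: bystander: loose flat tin with a green lid, near the front edge left of the unit, 70 mm across, 28 mm high, origin at the centre of its underside

How it is judged:
On the way, in this order (a step that is already met when the one before it is completed fails the run):
1. the cover is pushed back until its two panels stand upright, flat against each other (value of joint cover above 1.48 rad), for 0.3 s.
2. with the cover folded, the T-key's socket is down over the square of the stem (value of joint cover above 1.48 rad and z of t_key in the frame of stem_top below -0.018 m and horizontal distance between t_key and stem_top below 0.006 m and angle between t_key's own z axis and vertical below 0.25 rad), for 0.2 s.
3. the key on the stem turns it clockwise to its stop (z of t_key in the frame of stem_top below -0.018 m and horizontal distance between t_key and stem_top below 0.006 m and angle between t_key's own z axis and vertical below 0.25 rad and value of joint stem above 1.12 rad), for 0.2 s.
At the end, for the whole second after the job is handed in: Cover angle over 1.48 rad (panels folded flat and upright), stem turned past 1.12 rad of 1.2, the T-key at rest on the stem: lower end at least 18 mm below the stem's top, within 6 mm of its axis, leaning less than 0.25 rad (all of step 3 and value of joint cover above 1.48 rad and linear speed of t_key below 0.02 m/s); the robot touches nothing.
It fails at once if the relay module is disturbed: moved by more than 30 mm (distance of module from where it was at the start of the episode above 0.03 m).
It fails at once if the tape roll is disturbed: moved by more than 30 mm (distance of tape from where it was at the start of the episode above 0.03 m).
It fails at once if the tin is disturbed: moved by more than 30 mm (distance of tin from where it was at the start of the episode above 0.03 m).
It also fails if it takes over 72 s, if anything falls off the work surface, if the arm or the gripper's body presses on something with over 40 N, if the wrist force passes 120 N, or if a joint passes its speed limit or range.

## Robot

A 6-joint arm with a two-finger parallel gripper is mounted at the origin on a cart in front of the work surface, level with it; the furniture and walls round the work are solid. World frame = base frame: x ahead of the robot, y to its left, z up, the work surface at z = 0. Lengths are in m, angles in rad, forces in N, time in s.
With the tool pointing down it reaches from about 0.375 to 0.9 m from the base axis. Payload 3.1 kg.
Tool frame: the origin (TCP) lies at the very end of the fingers, on their centre line; the grasp point (between the pads) lies 19 mm behind it; z points along the fingers, y is the line along which they close (so a half turn about z gives the same grasp; the last joint's range is limited). The gripper opens to 87 mm and grips with 3 to 60 N. Pads are 19 mm wide; open, the fingers measure 117 mm over their backs; the gripper's body (75 mm by 190 mm) begins 51 mm behind the grasp point.
Start: joints at [-1.325, 0.527, 1.433, -0, 1.181, -0.178], TCP at [0.257, -0.57, 0.223] pointing down, gripper open.
Joint ranges: [-3.08, 3.08], [-0.75, 2.2], [0.22, 2.44], [-1.43, 4.57], [0, 2.65], [-2.85, 2.85]. Speed limits (rad/s): [2.79, 2.79, 3.14, 3.14, 3.14, 3.14].

## Interface

Orientations are given as a unit quaternion [x, y, z, w].
In Python, from workcell import manip gives the robot as it stands.
- The arm moves only by the tool arm_command, never from a script. Its argument "commands" is a list of rows, each an object of numbers: "dx", "dy", "dz": the shift along the tool's x, y, z each as a share of 4 cm, from -1 to 1; "ax", "ay", "az": the turn, a rotation vector about the tool's x, y, z each as a share of 120 degrees, from -1 to 1; "grip": the opening, from -1 (shut) to 1 (fully open). In form: [{"dx": .., "dy": .., "dz": .., "ax": .., "ay": .., "az": .., "grip": ..}, ...]. A call has 1 to 10 rows; each row shifts and turns the commanded pose from where the row before left it, along the tool's axes as they then stand; what a row does not reach is not made up. A row lasts 1/12 s, in which the tool goes at most 41.7 mm and 7.16 degrees, less where a joint would pass 70% of its speed; a pose out of reach is approached as far as the arm can. A call with a number of a shift or a turn outside -1 to 1 is refused whole. A call with a gripper value outside its range is refused whole. The fingers move at their own pace and stop on an object; "grip_force" is the grip in N (left out, the last holds). Time passes only in rows, so rows that do not move let the fingers close. It gives the time, the measured TCP pose, the force, the opening and the grip force at its end, in the units of the state.
- manip.sense(): the state, without advancing time (a new reading comes with each control period).
- manip.grab_frame(name): name is "side" or "top" or "wrist"; returns a dict with "color" (420x560x3 uint8, blue, green, red), "fx", "fy", "cx", "cy" (pixels), "camera_from_world" (4x4, takes a point from world to camera coordinates); the wrist camera has in their place "T_tool_cam" (4x4, takes a point from camera to tool coordinates, whose origin is the TCP and whose axes are the flange's). Camera axes: x right, y down, z forward; pixel columns grow to the right and rows downward; lengths in m; the calibration is good to about 2 mm. The wrist camera is an equidistant fisheye: a pixel r from the principal point sees the ray r / f radians off the axis. A picture is of the moment at which its call begins: read the wrist's pose just before it. There is no depth.
- manip.hand_in(): hands the job in; it is judged then, once.
The state is a dict: "time": time; "joint_pos": joint angles; "qvel": joint speeds; "joint_efforts": joint torques, N m; "position": TCP position; "tcp_rot": TCP orientation; "ft_force": force on the tool from outside, world axes, zero at the start; "torque": the same for the moment, N m; "finger_gap": opening from 0.0 (shut) to 1.0 (fully open); "finger_force": force on a finger pad.
Only numpy, scipy, OpenCV 4.12 (cv2) and the standard library are available. Lean on these libraries where they do the work, as an engineer would, in place of code of your own. Each camera call takes 0.05 s, during which the arm holds its last target. There are 200 camera calls.

## Working session

There is one attempt and no reset: what is moved stays moved. The work goes in short steps, Python scripts to look and compute and a tool call to move; the robot and the scene stay as the last step left them, time stands still between calls to the robot, and variables do not carry over. Pictures are saved under pics/ and viewed, at most 10 in all, crops included, and the job is handed in when it is done.

Besides the shell and the picture viewer there is one more tool, called after "Request:" in YAML: its name, and indented under it one key for each argument. arm_command: Moves the arm, as the interface text tells. Its arguments: {"type":"object","properties":{"commands":{"type":"array","items":{"type":"object","properties":{"dx":{"type":"number","minimum":-1,"maximum":1},"dy":{"type":"number","minimum":-1,"maximum":1},"dz":{"type":"number","minimum":-1,"maximum":1},"ax":{"type":"number","minimum":-1,"maximum":1},"ay":{"type":"number","minimum":-1,"maximum":1},"az":{"type":"number","minimum":-1,"maximum":1},"grip":{"type":"number"}}}},"grip_force":{"type":"number"}},"required":["commands"]}

```bash
mkdir -p pics; ls; cat > h.py <<'E'
import numpy as np, cv2
from workcell import manip
from scipy.spatial.transform import Rotation as R
def save(n,f): cv2.imwrite(f'pics/{n}.png',f)
def ray(f,u,v):
    d=np.array([(u-f['cx'])/f['fx'],(v-f['cy'])/f['fy'],1.]); T=np.linalg.inv(np.array(f['camera_from_world']))
    return T[:3,3],T[:3,:3]@d
def onz(f,u,v,z):
    o,d=ray(f,u,v); return o+d*(z-o[2])/d[2]
E
python3 - <<'E'
from h import *
import pickle
fs={n:manip.grab_frame(n) for n in('top','side')}
pickle.dump(fs,open('f0.pkl','wb'))
for n in fs: save(n+'0',fs[n]['color']); print(n,np.linalg.inv(fs[n]['camera_from_world'])[:3,3],fs[n]['fx'])
s=manip.sense();print(s)
E
```

```text
pics
top [0.41603703 0.16113652 1.37639407] 471.8699879134706
side [0.42558551 1.30218723 0.57277956] 378.97014448186525
{'time': 0.1, 'joint_pos': array([-1.32550486e+00,  5.28364206e-01,  1.43376045e+00, -6.81044059e-08,
        1.18138148e+00, -1.78509375e-01]), 'qvel': array([-0.00080069, -0.00061981, -0.00248377,  0.00048329, -0.00146521,
        0.00161174]), 'joint_efforts': array([ 1.37433594e-04, -4.40984738e+01, -1.77150822e+01,  6.34933007e-02,
        5.34202263e-02, -3.15999250e-05]), 'position': array([ 0.25687962, -0.56906147,  0.22167937]), 'tcp_rot': array([ 9.77632537e-01,  2.10318108e-01, -3.19721829e-05, -9.56208575e-04]), 'ft_force': array([-0.36139707,  0.3332774 ,  0.45502734]), 'torque': array([-0.02514663,  0.00285265,  0.00119189]), 'finger_force': 0.0, 'finger_gap': 1.000052372093505}
```

View pics/top0.png

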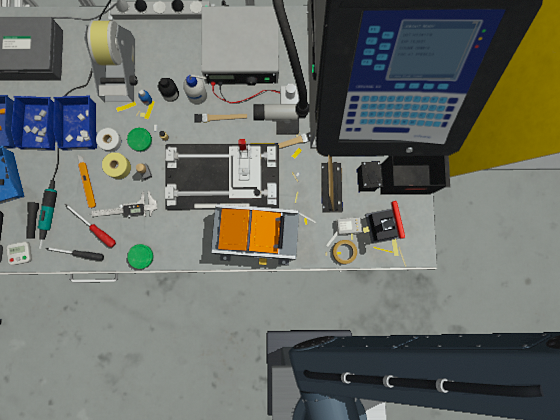

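View pics/side0.png

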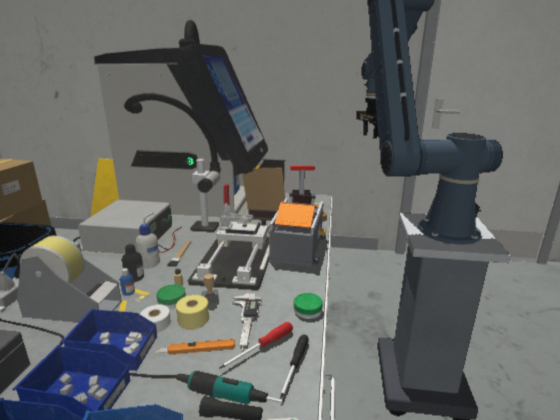

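The top view shows the orange cover at about (250,231), the key's red bar at (397,222), the module at (347,226), the tape at (344,252) and the tin at (140,257). I'll measure next, with an enlarged crop.

```bash
python3 - <<'E'
from h import *
import pickle
fs=pickle.load(open('f0.pkl','rb')); f=fs['top'];im=f['color']
save('crop0',cv2.resize(im[180:280,195:415],None,fx=3.6,fy=3.6,interpolation=cv2.INTER_CUBIC))
for n in fs:
    f=fs[n];hsv=cv2.cvtColor(f['color'],cv2.COLOR_BGR2HSV)
    for nm,lo,hi in(('orange',(8,200,120),(20,255,255)),('red',(0,190,100),(4,255,255)),):
        m=cv2.inRange(hsv,lo,hi)
        k,l,st,c=cv2.connectedComponentsWithStats(m)
        for i in range(1,k):
            if st[i,4]>40:
                r=cv2.minAreaRect(np.argwhere(l==i)[:,::-1].astype(np.float32)); print(n,nm,st[i],r, cv2.boxPoints(r).round(1).tolist())
f=fs['top']
for u,v,z in((397,222,.16),(140,257,.028),(344,252,.019),(347,226,.032)): print(onz(f,u,v,z))
E
```

```text
top orange [ 79 163  17  45 291] ((86.93721008300781, 184.65505981445312), (45.35214614868164, 7.040084362030029), 76.50426483154297) [[78.19999694824219, 163.39999389648438], [85.0999984741211, 161.8000030517578], [95.69999694824219, 205.89999389648438], [88.80000305175781, 207.5]]
top orange [ 219  209   31   42 1129] ((233.55540466308594, 228.96490478515625), (27.808208465576172, 41.292564392089844), 4.513988018035889) [[218.10000610351562, 248.5], [221.3000030517578, 207.3000030517578], [249.0, 209.5], [245.8000030517578, 250.60000610351562]]
top orange [ 249  210   32   43 1071] ((264.56207275390625, 231.2551727294922), (28.56764793395996, 41.107513427734375), 4.763641834259033) [[248.60000610351562, 250.60000610351562], [252.0, 209.60000610351562], [280.5, 212.0], [277.1000061035156, 252.89999389648438]]
top red [392 201  13  37  90] ((397.870361328125, 219.1526336669922), (37.10700225830078, 4.446950912475586), 76.37300109863281) [[391.29998779296875, 201.60000610351562], [395.70001220703125, 200.60000610351562], [404.3999938964844, 236.6999969482422], [400.1000061035156, 237.6999969482422]]
top red [ 90 225  25  22 184] ((101.63114929199219, 234.942626953125), (29.32044792175293, 8.066323280334473), 39.80556869506836) [[87.80000305175781, 228.6999969482422], [93.0, 222.5], [115.5, 241.1999969482422], [110.30000305175781, 247.39999389648438]]
[ 0.54236505 -0.17252243  0.16      ]
[0.4641389  0.52741651 0.028     ]
[ 0.47190143 -0.05446373  0.019     ]
[ 0.54567877 -0.06320948  0.032     ]
```

View pics/crop0.png

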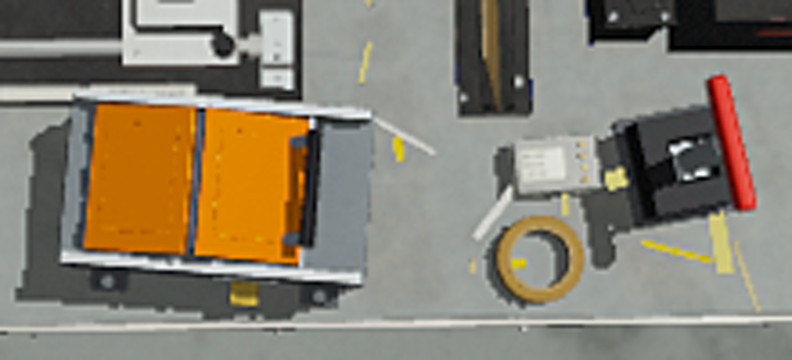

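```bash
cat >> h.py <<'E'
def wrist(name=None):
    s=manip.sense(); f=manip.grab_frame('wrist'); f['p']=s['position'];f['q']=s['tcp_rot']
    if name: save(name,f['color'])
    return f
def wray(f,u,v):
    x,y=u-f['cx'],v-f['cy']; r=np.hypot(x,y); t=r/f['fx']
    d=np.array([np.sin(t)*x/max(r,1e-9),np.sin(t)*y/max(r,1e-9),np.cos(t)])
    T=np.array(f['T_tool_cam']); Q=R.from_quat(f['q']).as_matrix()
    return f['p']+Q@T[:3,3],Q@T[:3,:3]@d
def wz(f,u,v,z):
    o,d=wray(f,u,v); return o+d*(z-o[2])/d[2]
def wproj(f,P):
    T=np.array(f['T_tool_cam']); Q=R.from_quat(f['q']).as_matrix()
    c=T[:3,:3].T@(Q.T@(np.asarray(P)-f['p'])-T[:3,3]); t=np.arctan2(np.hypot(c[0],c[1]),c[2]); k=np.hypot(c[0],c[1])
    return f['cx']+f['fx']*t*c[0]/k, f['cy']+f['fy']*t*c[1]/k
E
python3 - <<'E'
from h import *
import pickle
f=pickle.load(open('f0.pkl','rb'))['top']
P=lambda u,v,z:onz(f,u,v,z)[:2]
A=P(218.1,248.5,.112);B=P(221.3,207.3,.112) # far hinge, near(-x) & far(+x) ends
C=P(277.4,252.9,.112);D=P(281,212,.112)
print('hinge',A,B,np.linalg.norm(A-B),'free',C,D,np.linalg.norm(C-D))
c=lambda x,y:(x/3.6+195-.4,y/3.6+180-.4)
r=[P(*c(*q),.124) for q in((75,97),(370,118),(62,258),(360,280))]
print('rails',r)
for a,b in((r[0],r[1]),(r[2],r[3])): d=a-b; print('yaw',np.arctan2(-d[0],d[1]),np.linalg.norm(d))
d=B-A; print('yaw hinge',np.arctan2(d[1],d[0])); d=D-C;print(np.arctan2(d[1],d[0]))
h=(A+B)/2; e=(C+D)/2; L=np.linalg.norm(h-e); print(L,'a',np.arccos(L/.18))
for n,q in(('bar',(312,190)),):print(n,P(*c(*q),.157))
for q in((720,76),(745,210),(709,80),(735,212),(757,207)):print('key',P(*c(*q),.172))
k=onz(f,0,0,0);print(f['camera_from_world'])
E
```

```text
hinge [0.481339   0.29717291] [0.59239527 0.28878751] 0.11137239185500984 free [0.46775379 0.1388304 ] [0.57790671 0.1277056 ] 0.11071327450958252
rails [array([0.59292405, 0.30324798]), array([0.57489023, 0.08417787]), array([0.47360061, 0.31244248]), array([0.45490421, 0.09365863])]
yaw -0.08213463617730175 0.2198111317842382
yaw -0.08524893529555214 0.21958126065535855
yaw hinge -0.0753629057133205
-0.10065288371645777
0.16032786557167814 a 0.47189082925101444
bar [0.5188818 0.1289266]
key [ 0.5966069 -0.1653641]
key [ 0.49989449 -0.17917527]
key [ 0.5937805  -0.15730334]
key [ 0.49854811 -0.17196015]
key [ 0.50193929 -0.1878568 ]
[[-0.01224608 -0.99983238  0.01361063  0.14747074]
 [-0.99292067  0.01055088 -0.11830987  0.57423265]
 [ 0.11814644 -0.01496311 -0.99288344  1.31985669]
 [ 0.          0.          0.          1.        ]]
```

Request:
arm_command:
  commands:
    - {"az":-0.0563,"dz":-0.1,"grip":-1}
    - {"az":-0.0563,"dz":-0.1,"grip":-1}
    - {"az":-0.0563,"dz":-0.1,"grip":-1}
    - {"az":-0.0563,"dz":-0.1,"grip":-1}
    - {"az":-0.0563,"dz":-0.1,"grip":-1}
    - {"az":-0.0563,"grip":-1}
    - {"az":-0.0563,"grip":-1}
    - {"az":-0.0563,"grip":-1}
    - {"az":-0.0563,"grip":-1}
    - {"grip":-1}

```text
$.commands[0]: bad value
```

Request:
arm_command:
  commands:
    - {"dx":0.8,"dy":0.25}
    - {"dx":0.8,"dy":0.25}
    - {"dx":0.8,"dy":0.25}
    - {"dx":0.8,"dy":0.25}
    - {"dx":0.8,"dy":0.25}
    - {"dx":0.8,"dy":0.25}
    - {"dx":0.8,"dy":0.25}
    - {"dx":0.8,"dy":0.25}
    - {"dx":0.8,"dy":0.25}
    - {"dx":0.8,"dy":0.25}

```text
$.commands[0]: bad value
```

Request:
arm_command:
  commands:
    - {"dx":0.8,"dy":0.25}
    - {"dx":0.8,"dy":0.25}
    - {"dx":0.8,"dy":0.25}
    - {"dx":0.8,"dy":0.25}
    - {"dx":0.8,"dy":0.25}
    - {"dx":0.8,"dy":0.25}
    - {"dx":0.8,"dy":0.25}
    - {"dx":0.8,"dy":0.25}
    - {"dx":0.4,"dy":0.25}
    - {}

```text
$.commands[0]: bad value
```

Request:
arm_command:
  commands:
    - {"dx":0,"dy":0,"dz":-0.1,"ax":0,"ay":0,"az":-0.0563,"grip":-1}
    - {"dx":0,"dy":0,"dz":-0.1,"ax":0,"ay":0,"az":-0.0563,"grip":-1}
    - {"dx":0,"dy":0,"dz":-0.1,"ax":0,"ay":0,"az":-0.0563,"grip":-1}
    - {"dx":0,"dy":0,"dz":-0.1,"ax":0,"ay":0,"az":-0.0563,"grip":-1}
    - {"dx":0,"dy":0,"dz":-0.1,"ax":0,"ay":0,"az":-0.0563,"grip":-1}
    - {"dx":0,"dy":0,"dz":0,"ax":0,"ay":0,"az":-0.0563,"grip":-1}
    - {"dx":0,"dy":0,"dz":0,"ax":0,"ay":0,"az":-0.0563,"grip":-1}
    - {"dx":0,"dy":0,"dz":0,"ax":0,"ay":0,"az":-0.0563,"grip":-1}
    - {"dx":0,"dy":0,"dz":0,"ax":0,"ay":0,"az":-0.0563,"grip":-1}
    - {"dx":0,"dy":0,"dz":0,"ax":0,"ay":0,"az":0,"grip":-1}

```text
time: 0.93
position: [0.2569, -0.5693, 0.242]
tcp_rot: [0.736, 0.677, 0.0, -0.001]
ft_force: [-0.4, 0.2, -0.0]
finger_gap: 0.326
finger_force: 0.0
```

Request:
arm_command:
  commands:
    - {"dx":0.8,"dy":0.25,"dz":0,"ax":0,"ay":0,"az":0,"grip":-1}
    - {"dx":0.8,"dy":0.25,"dz":0,"ax":0,"ay":0,"az":0,"grip":-1}
    - {"dx":0.8,"dy":0.25,"dz":0,"ax":0,"ay":0,"az":0,"grip":-1}
    - {"dx":0.8,"dy":0.25,"dz":0,"ax":0,"ay":0,"az":0,"grip":-1}
    - {"dx":0.8,"dy":0.25,"dz":0,"ax":0,"ay":0,"az":0,"grip":-1}
    - {"dx":0.8,"dy":0.25,"dz":0,"ax":0,"ay":0,"az":0,"grip":-1}
    - {"dx":0.8,"dy":0.25,"dz":0,"ax":0,"ay":0,"az":0,"grip":-1}
    - {"dx":0.8,"dy":0.25,"dz":0,"ax":0,"ay":0,"az":0,"grip":-1}
    - {"dx":0.8,"dy":0.25,"dz":0,"ax":0,"ay":0,"az":0,"grip":-1}
    - {"dx":0.8,"dy":0.25,"dz":0,"ax":0,"ay":0,"az":0,"grip":-1}

```text
time: 1.77
position: [0.3843, -0.2578, 0.2425]
tcp_rot: [0.738, 0.675, 0.0, -0.0]
ft_force: [0.6, 0.1, 0.2]
finger_gap: 0.003
finger_force: 0.0
```

Request:
arm_command:
  commands:
    - {"dx":0.8,"dy":0.25,"dz":0,"ax":0,"ay":0,"az":0,"grip":-1}
    - {"dx":0.8,"dy":0.25,"dz":0,"ax":0,"ay":0,"az":0,"grip":-1}
    - {"dx":0.8,"dy":0.25,"dz":0,"ax":0,"ay":0,"az":0,"grip":-1}
    - {"dx":0.8,"dy":0.25,"dz":0,"ax":0,"ay":0,"az":0,"grip":-1}
    - {"dx":0.8,"dy":0.25,"dz":0,"ax":0,"ay":0,"az":0,"grip":-1}
    - {"dx":0.8,"dy":0.25,"dz":0,"ax":0,"ay":0,"az":0,"grip":-1}
    - {"dx":0.8,"dy":0.25,"dz":0,"ax":0,"ay":0,"az":0,"grip":-1}
    - {"dx":0.8,"dy":0.25,"dz":0,"ax":0,"ay":0,"az":0,"grip":-1}
    - {"dx":0.4,"dy":0.25,"dz":0,"ax":0,"ay":0,"az":0,"grip":-1}
    - {"dx":0,"dy":0,"dz":0,"ax":0,"ay":0,"az":0,"grip":-1}

```text
time: 2.6
position: [0.4987, 0.0069, 0.2426]
tcp_rot: [0.736, 0.677, 0.001, 0.0]
ft_force: [0.4, -0.5, 0.7]
finger_gap: 0.006
finger_force: 0.0
```

Request:
arm_command:
  commands:
    - {"dx":0.75,"dy":0.1,"dz":0,"ax":0,"ay":0,"az":0,"grip":-1}
    - {"dx":0.75,"dy":0.1,"dz":0,"ax":0,"ay":0,"az":0,"grip":-1}
    - {"dx":0.7,"dy":0.1,"dz":0.2,"ax":0,"ay":0,"az":0,"grip":-1}
    - {"dx":0,"dy":0,"dz":0.7,"ax":0,"ay":0,"az":0,"grip":-1}
    - {"dx":0,"dy":0,"dz":0.7,"ax":0,"ay":0,"az":0,"grip":-1}
    - {"dx":0,"dy":0,"dz":0.7,"ax":0,"ay":0,"az":0,"grip":-1}
    - {"dx":0,"dy":0,"dz":0.5,"ax":0,"ay":0,"az":0,"grip":-1}
    - {"dx":0,"dy":0,"dz":0.3,"ax":0,"ay":0,"az":0,"grip":-1}
    - {"dx":0,"dy":0,"dz":0,"ax":0,"ay":0,"az":0,"grip":-1}

```text
time: 3.35
position: [0.5141, 0.0897, 0.1158]
tcp_rot: [0.738, 0.675, -0.003, -0.002]
ft_force: [0.1, -0.6, 0.1]
finger_gap: 0.007
finger_force: 0.0
```

```bash
python3 - <<'E'
from h import *
f=wrist('w1');print(f['p'],f['fx'],f['T_tool_cam'])
E
```

```text
[0.5140668  0.08969921 0.1157855 ] 325.19226210127806 [[-2.09790262e-04 -9.67802301e-01 -2.51711466e-01  6.89938333e-02]
 [ 9.99999855e-01 -7.80699403e-05 -5.33285059e-04 -1.79963633e-05]
 [ 4.96463408e-04 -2.51711541e-01  9.67802177e-01 -1.62702520e-01]
 [ 0.00000000e+00  0.00000000e+00  0.00000000e+00  1.00000000e+00]]
```

View pics/w1.png

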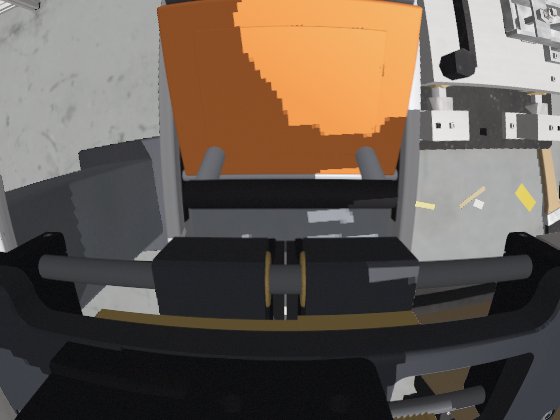

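The wrist view shows the push bar centred at about (290,195), straight ahead of the closed fingers, so I can push.

Request:
arm_command:
  commands:
    - {"dx":0.25,"dy":0,"dz":0,"ax":0,"ay":0,"az":0,"grip":-1}
    - {"dx":0.25,"dy":0,"dz":0,"ax":0,"ay":0,"az":0,"grip":-1}
    - {"dx":0.25,"dy":0,"dz":0,"ax":0,"ay":0,"az":0,"grip":-1}
    - {"dx":0.25,"dy":0,"dz":0,"ax":0,"ay":0,"az":0,"grip":-1}
    - {"dx":0.25,"dy":0,"dz":0,"ax":0,"ay":0,"az":0,"grip":-1}
    - {"dx":0.25,"dy":0,"dz":0,"ax":0,"ay":0,"az":0,"grip":-1}

```text
time: 3.9
position: [0.5216, 0.1516, 0.1189]
tcp_rot: [0.737, 0.676, 0.0, 0.0]
ft_force: [0.0, -2.2, -1.4]
finger_gap: 0.01
finger_force: 1.1
```

Request:
arm_command:
  commands:
    - {"dx":0.25,"dy":0,"dz":0,"ax":0,"ay":0,"az":0,"grip":-1}
    - {"dx":0.25,"dy":0,"dz":0,"ax":0,"ay":0,"az":0,"grip":-1}
    - {"dx":0.25,"dy":0,"dz":0,"ax":0,"ay":0,"az":0,"grip":-1}
    - {"dx":0.25,"dy":0,"dz":0,"ax":0,"ay":0,"az":0,"grip":-1}
    - {"dx":0.25,"dy":0,"dz":0,"ax":0,"ay":0,"az":0,"grip":-1}
    - {"dx":0.2,"dy":0,"dz":0,"ax":0,"ay":0,"az":0,"grip":-1}

```text
time: 4.4
position: [0.5267, 0.2095, 0.1186]
tcp_rot: [0.737, 0.676, 0.0, -0.0]
ft_force: [0.3, -1.4, -0.4]
finger_gap: 0.001
finger_force: 0.6
```

Request:
arm_command:
  commands:
    - {"dx":0.15,"dy":0,"dz":0,"ax":0,"ay":0,"az":0,"grip":-1}
    - {"dx":0.15,"dy":0,"dz":0,"ax":0,"ay":0,"az":0,"grip":-1}
    - {"dx":0.15,"dy":0,"dz":0,"ax":0,"ay":0,"az":0,"grip":-1}
    - {"dx":0.1,"dy":0,"dz":0,"ax":0,"ay":0,"az":0,"grip":-1}
    - {"dx":0.1,"dy":0,"dz":0,"ax":0,"ay":0,"az":0,"grip":-1}
    - {"dx":0,"dy":0,"dz":0,"ax":0,"ay":0,"az":0,"grip":-1}

```text
time: 4.9
position: [0.5291, 0.2348, 0.1186]
tcp_rot: [0.737, 0.676, 0.0, -0.0]
ft_force: [0.1, -0.1, 0.3]
finger_gap: 0.008
finger_force: 0.0
```

Request:
arm_command:
  commands:
    - {"dx":0.1,"dy":0,"dz":0,"ax":0,"ay":0,"az":0,"grip":-1}
    - {"dx":0.1,"dy":0,"dz":0,"ax":0,"ay":0,"az":0,"grip":-1}
    - {"dx":0.1,"dy":0,"dz":0,"ax":0,"ay":0,"az":0,"grip":-1}

```text
time: 5.15
position: [0.5296, 0.243, 0.1185]
tcp_rot: [0.736, 0.677, -0.003, 0.002]
ft_force: [0.2, -19.2, 3.5]
finger_gap: 0.006
finger_force: 9.5
```

```bash
python3 - <<'E'
from h import *
f=wrist('w2');print(f['p'])
E
```

```text
[0.52959766 0.24295901 0.11847924]
```

View pics/w2.png

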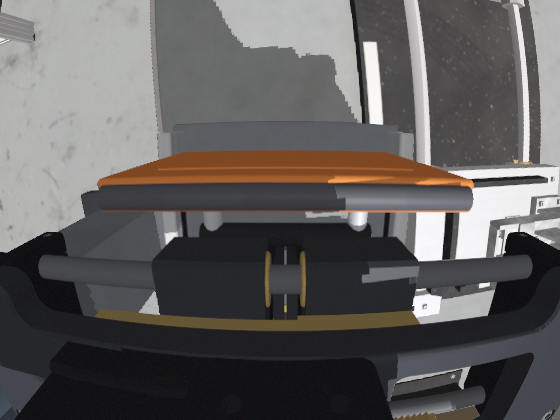

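Force reached 19 N, and the picture shows the panels upright and folded together, with the top edge at rows 155–210. I'll hold briefly, then back off so the camera sits over the shaft.

Request:
arm_command:
  commands:
    - {"dx":0.04,"dy":0,"dz":0,"ax":0,"ay":0,"az":0,"grip":-1}
    - {"dx":0,"dy":0,"dz":0,"ax":0,"ay":0,"az":0,"grip":-1}
    - {"dx":0,"dy":0,"dz":0,"ax":0,"ay":0,"az":0,"grip":-1}
    - {"dx":0,"dy":0,"dz":0,"ax":0,"ay":0,"az":0,"grip":-1}
    - {"dx":0,"dy":0,"dz":0,"ax":0,"ay":0,"az":0,"grip":-1}
    - {"dx":-0.7,"dy":0,"dz":0,"ax":0,"ay":0,"az":0,"grip":-1}
    - {"dx":-0.7,"dy":0,"dz":0,"ax":0,"ay":0,"az":0,"grip":-1}
    - {"dx":-0.7,"dy":0,"dz":0,"ax":0,"ay":0,"az":0,"grip":-1}
    - {"dx":-0.7,"dy":0,"dz":0,"ax":0,"ay":0,"az":0,"grip":-1}
    - {"dx":-0.7,"dy":0,"dz":0,"ax":0,"ay":0,"az":0,"grip":-1}

```text
time: 6.03
position: [0.5183, 0.1073, 0.1188]
tcp_rot: [0.737, 0.676, 0.001, 0.0]
ft_force: [0.4, -0.0, -0.0]
finger_gap: 0.006
finger_force: 0.0
```

Request:
arm_command:
  commands:
    - {"dx":0,"dy":0,"dz":0,"ax":0,"ay":0,"az":0,"grip":-1}
    - {"dx":0,"dy":0,"dz":0,"ax":0,"ay":0,"az":0,"grip":-1}

```text
time: 6.2
position: [0.5185, 0.1071, 0.1188]
tcp_rot: [0.738, 0.675, 0.0, 0.0]
ft_force: [-0.2, 0.7, 1.2]
finger_gap: 0.005
finger_force: 0.0
```

```bash
python3 - <<'E'
from h import *
import pickle
f=wrist('w3');print(f['p']); pickle.dump(f,open('w3.pkl','wb'))
u,v=map(int,wproj(f,[.524,.1735,.07])); print(u,v)
x0,y0=max(u-65,0),max(v-50,0)
save('w3c',cv2.resize(f['color'][y0:y0+100,x0:x0+130],None,fx=6,fy=6,interpolation=cv2.INTER_CUBIC)); print(x0,y0)
E
```

```text
[0.51853045 0.10714077 0.11881619]
284 131
219 81
```

View pics/w3c.png

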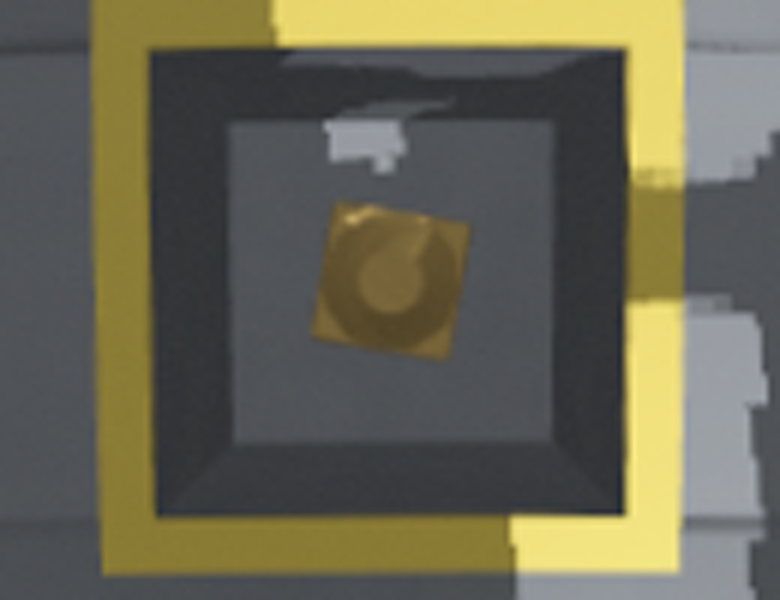

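The crop shows the yellow-edged mouth with corners near (150,50), (628,47), (626,515) and (157,517). The stem's shoulder square is at (335,202), (470,222), (448,360) and (313,338), and its tip is at (389,282).

```bash
python3 - <<'E'
from h import *
import pickle
f=pickle.load(open('w3.pkl','rb'))
g=lambda x,y,z:wz(f,x/6+219-.4,y/6+81-.4,z)[:2]
for n,c,z in(('mouth',[(150,50),(628,47),(626,515),(157,517)],.1),('stem',[(335,202),(470,222),(448,360),(313,338)],.032),('bottom',[(228,121),(553,121),(553,442),(233,442)],.012)):
    p=np.array([g(*q,z) for q in c]); e=np.roll(p,-1,0)-p
    a=np.arctan2(e[:,1],e[:,0]); print(n,p.mean(0),np.linalg.norm(e,axis=1),((a+np.pi/4)%(np.pi/2)-np.pi/4))
print('tip',g(389,282,.042))
E
```

```text
mouth [0.5238571  0.17600398] [0.04398214 0.04396055 0.04403627 0.04390192] [-0.08418421 -0.08391653 -0.08551584 -0.0851482 ]
stem [0.52376625 0.17601766] [0.01723566 0.01789024 0.01737871 0.01762324] [-0.23828456 -0.24330152 -0.25372277 -0.25137767]
bottom [0.52373171 0.17602533] [0.04430994 0.0445405  0.0442388  0.04456548] [-0.09036473 -0.0828268  -0.08981334 -0.08123468]
tip [0.52347795 0.17582638]
```

```bash
python3 - <<'E'
from h import *
import pickle
fs=pickle.load(open('f0.pkl','rb'));f=fs['top'];s=fs['side']
for uv in((318,155),(455,155),(372,188),(445,188)):
  for z in(.2,.3,.4,.5,.6):
    p=onz(f,*uv,z); c=s['camera_from_world']@np.r_[p,1]; print(uv,p.round(3),(s['fx']*c[0]/c[2]+s['cx']).round(),(s['fy']*c[1]/c[2]+s['cy']).round())
E
```

```text
(318, 155) [0.712 0.034 0.2  ] 250.0 170.0
(318, 155) [0.687 0.044 0.3  ] 256.0 143.0
(318, 155) [0.662 0.055 0.4  ] 263.0 114.0
(318, 155) [0.637 0.066 0.5  ] 269.0 82.0
(318, 155) [0.612 0.077 0.6  ] 277.0 47.0
(455, 155) [ 0.709 -0.318  0.2  ] 268.0 148.0
(455, 155) [ 0.684 -0.277  0.3  ] 272.0 127.0
(455, 155) [ 0.659 -0.237  0.4  ] 277.0 104.0
(455, 155) [ 0.634 -0.196  0.5  ] 282.0 78.0
(455, 155) [ 0.61  -0.155  0.6  ] 287.0 49.0
(372, 188) [ 0.626 -0.102  0.2  ] 280.0 162.0
(372, 188) [ 0.608 -0.079  0.3  ] 284.0 137.0
(372, 188) [ 0.59  -0.057  0.4  ] 289.0 110.0
(372, 188) [ 0.572 -0.035  0.5  ] 293.0 80.0
(372, 188) [ 0.554 -0.012  0.6  ] 299.0 48.0
(445, 188) [ 0.624 -0.288  0.2  ] 287.0 151.0
(445, 188) [ 0.606 -0.25   0.3  ] 290.0 129.0
(445, 188) [ 0.588 -0.211  0.4  ] 294.0 105.0
(445, 188) [ 0.571 -0.173  0.5  ] 298.0 78.0
(445, 188) [ 0.553 -0.135  0.6  ] 303.0 49.0
```

Request:
arm_command:
  commands:
    - {"dx":-0.5,"dy":0,"dz":-0.8,"ax":0,"ay":0,"az":0,"grip":-1}
    - {"dx":-0.5,"dy":0,"dz":-0.8,"ax":0,"ay":0,"az":0,"grip":-1}
    - {"dx":-0.5,"dy":0,"dz":-0.8,"ax":0,"ay":0,"az":0,"grip":-1}
    - {"dx":-0.5,"dy":0,"dz":-0.8,"ax":0,"ay":0,"az":0,"grip":-1}
    - {"dx":-0.5,"dy":0,"dz":0,"ax":0,"ay":0,"az":0,"grip":-1}

```text
time: 6.67
position: [0.5139, 0.0086, 0.253]
tcp_rot: [0.736, 0.677, 0.004, 0.005]
ft_force: [2.3, 0.1, -0.2]
finger_gap: 0.005
finger_force: 0.0
```

Request:
arm_command:
  commands:
    - {"dx":0,"dy":0,"dz":-0.2,"ax":0,"ay":0,"az":-0.0573,"grip":1}
    - {"dx":0,"dy":0,"dz":-0.2,"ax":0,"ay":0,"az":-0.0573,"grip":1}
    - {"dx":0,"dy":0,"dz":0,"ax":0,"ay":0,"az":-0.0573,"grip":1}
    - {"dx":0,"dy":0,"dz":0,"ax":0,"ay":0,"az":-0.0573,"grip":1}
    - {"dx":0,"dy":0,"dz":0,"ax":0,"ay":0,"az":-0.0573,"grip":1}
    - {"dx":0,"dy":0,"dz":0,"ax":0,"ay":0,"az":-0.0573,"grip":1}
    - {"dx":0,"dy":0,"dz":0,"ax":0,"ay":0,"az":-0.0573,"grip":1}
    - {"dx":0,"dy":0,"dz":0,"ax":0,"ay":0,"az":-0.0573,"grip":1}

```text
time: 7.33
position: [0.5098, 0.0101, 0.2627]
tcp_rot: [0.338, 0.941, 0.0, 0.0]
ft_force: [0.1, -0.6, 0.1]
finger_gap: 0.533
finger_force: 0.0
```

Request:
arm_command:
  commands:
    - {"dx":0,"dy":0,"dz":0,"ax":0,"ay":0,"az":-0.0573,"grip":1}
    - {"dx":0,"dy":0,"dz":0,"ax":0,"ay":0,"az":-0.0573,"grip":1}
    - {"dx":0,"dy":0,"dz":0,"ax":0,"ay":0,"az":-0.0573,"grip":1}
    - {"dx":0,"dy":0,"dz":0,"ax":0,"ay":0,"az":-0.0573,"grip":1}
    - {"dx":0,"dy":0,"dz":0,"ax":0,"ay":0,"az":-0.0573,"grip":1}
    - {"dx":0,"dy":0,"dz":0,"ax":0,"ay":0,"az":-0.0573,"grip":1}
    - {"dx":0,"dy":0,"dz":0,"ax":0,"ay":0,"az":-0.0573,"grip":1}
    - {"dx":0,"dy":0,"dz":0,"ax":0,"ay":0,"az":0,"grip":1}

```text
time: 8.0
position: [0.5099, 0.01, 0.2627]
tcp_rot: [-0.074, 0.997, 0.0, 0.0]
ft_force: [-0.9, -0.4, -0.2]
finger_gap: 0.988
finger_force: 0.0
```

Request:
arm_command:
  commands:
    - {"dx":-0.03,"dy":-0.65,"dz":0,"ax":0,"ay":0,"az":0,"grip":1}
    - {"dx":-0.03,"dy":-0.65,"dz":0,"ax":0,"ay":0,"az":0,"grip":1}
    - {"dx":-0.03,"dy":-0.65,"dz":0,"ax":0,"ay":0,"az":0,"grip":1}
    - {"dx":-0.03,"dy":-0.65,"dz":0,"ax":0,"ay":0,"az":0,"grip":1}
    - {"dx":-0.03,"dy":-0.65,"dz":0,"ax":0,"ay":0,"az":0,"grip":1}
    - {"dx":-0.03,"dy":-0.65,"dz":0,"ax":0,"ay":0,"az":0,"grip":1}
    - {"dx":-0.03,"dy":-0.65,"dz":0,"ax":0,"ay":0,"az":0,"grip":1}
    - {"dx":0,"dy":0,"dz":0,"ax":0,"ay":0,"az":0,"grip":1}
    - {"dx":0,"dy":0,"dz":0,"ax":0,"ay":0,"az":0,"grip":1}

```text
time: 8.75
position: [0.5445, -0.1708, 0.2623]
tcp_rot: [-0.07, 0.998, 0.0, 0.0]
ft_force: [-0.5, 0.6, 0.1]
finger_gap: 1.0
finger_force: 0.0
```

```bash
python3 - <<'E'
from h import *
import pickle
f=wrist('w4');print(f['p'],R.from_quat(f['q']).as_matrix().round(4).tolist(),manip.sense()['joint_pos']); pickle.dump(f,open('w4.pkl','wb'))
hsv=cv2.cvtColor(f['color'],cv2.COLOR_BGR2HSV)
m=cv2.inRange(hsv,(0,150,80),(5,255,255))|cv2.inRange(hsv,(175,150,80),(180,255,255))
k,l,st,c=cv2.connectedComponentsWithStats(m)
for i in range(1,k):
    if st[i,4]>100:
        b=cv2.boxPoints(cv2.minAreaRect(np.argwhere(l==i)[:,::-1].astype(np.float32))); print(st[i],b.tolist())
        for q in b: print(wz(f,*q,.172))
E
```

```text
[ 0.54445455 -0.17083233  0.26231922] [[-0.9902, -0.1393, 0.0003], [-0.1393, 0.9902, 0.0006], [-0.0003, 0.0006, -1.0]] [-4.98927650e-01  4.08726751e-01  1.52591910e+00  8.56966047e-04
  1.20793035e+00 -2.21154772e+00]
[ 273  154   21  111 1658] [[272.09307861328125, 154.45925903320312], [288.6531982421875, 153.76199340820312], [293.29248046875, 263.9455871582031], [276.73236083984375, 264.6428527832031]]
[ 0.49885119 -0.18679558  0.172     ]
[ 0.49654084 -0.17412452  0.172     ]
[ 0.58744478 -0.1571137   0.172     ]
[ 0.59004236 -0.17093794  0.172     ]
```

View pics/w4.png

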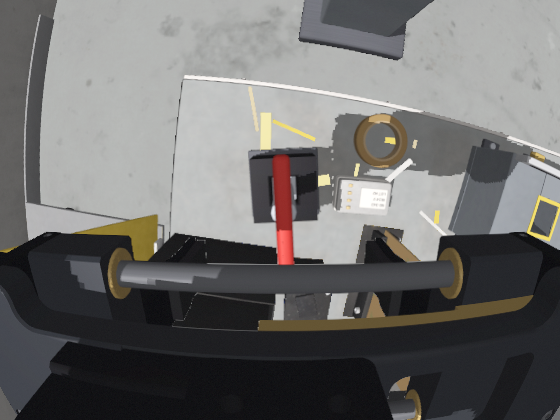

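The wrist view shows the red bar from (281,154) to about (287,264), where the gripper hides its far end. I'll fit its centre line.

```bash
python3 - <<'E'
from h import *
import pickle
f=pickle.load(open('w4.pkl','rb'))
hsv=cv2.cvtColor(f['color'],cv2.COLOR_BGR2HSV)
m=cv2.inRange(hsv,(0,150,60),(6,255,255))|cv2.inRange(hsv,(174,150,60),(180,255,255))
P=[];W=[]
for v in range(157,262):
    c=np.flatnonzero(m[v,255:310])+255
    a,b=wz(f,c[0]-.5,v,.172),wz(f,c[-1]+.5,v,.172); P.append((a+b)[:2]/2);W.append(np.linalg.norm(a-b))
P=np.array(P); k=np.polyfit(P[:,0],P[:,1],1); print(np.arctan(k[0]),np.polyval(k,.547),np.std(P[:,1]-np.polyval(k,P[:,0])),np.median(W),W[::15])
k2=np.polyfit(P[:60,0],P[:60,1],1);print(np.arctan(k2[0]))
v0=np.flatnonzero(m[:,282])[0];e=wz(f,281,v0-.5,.172);print(v0,e,e[:2]+.05*np.array([np.cos(.16),np.sin(.16)]))
E
```

```text
0.1865005912302004 -0.17123884433826206 0.00023131752006659364 0.012597494517130532 [np.float64(0.012448381718485176), np.float64(0.013324805387005654), np.float64(0.012652144244071033), np.float64(0.01278340325844963), np.float64(0.012936102401875612), np.float64(0.012291974952106327), np.float64(0.012479565908356622)]
0.18686153760299537
155 [ 0.49793992 -0.17993133  0.172     ] [ 0.54730129 -0.17196542]
```

Request:
arm_command:
  commands:
    - {"dx":-0.06,"dy":0,"dz":0.5,"ax":0,"ay":0,"az":-0.0224,"grip":1}
    - {"dx":0,"dy":0,"dz":0.6,"ax":0,"ay":0,"az":0,"grip":1}
    - {"dx":0,"dy":0,"dz":0.6,"ax":0,"ay":0,"az":0,"grip":1}
    - {"dx":0,"dy":0,"dz":0.5,"ax":0,"ay":0,"az":0,"grip":1}
    - {"dx":0,"dy":0,"dz":0.3,"ax":0,"ay":0,"az":0,"grip":1}
    - {"dx":0,"dy":0,"dz":0.2,"ax":0,"ay":0,"az":0,"grip":1}
    - {"dx":0,"dy":0,"dz":0,"ax":0,"ay":0,"az":0,"grip":1}
    - {"dx":0,"dy":0,"dz":0,"ax":0,"ay":0,"az":0,"grip":1}

```text
time: 9.47
position: [0.5464, -0.1692, 0.1547]
tcp_rot: [-0.095, 0.995, 0.0, -0.0]
ft_force: [-0.0, -0.5, 0.4]
finger_gap: 1.001
finger_force: 0.0
```

Request:
arm_command:
  commands:
    - {"dx":0,"dy":0,"dz":0,"ax":0,"ay":0,"az":0,"grip":-1}
    - {"dx":0,"dy":0,"dz":0,"ax":0,"ay":0,"az":0,"grip":-1}
    - {"dx":0,"dy":0,"dz":0,"ax":0,"ay":0,"az":0,"grip":-1}
    - {"dx":0,"dy":0,"dz":0,"ax":0,"ay":0,"az":0,"grip":-1}
    - {"dx":0,"dy":0,"dz":0,"ax":0,"ay":0,"az":0,"grip":-1}
    - {"dx":0,"dy":0,"dz":0,"ax":0,"ay":0,"az":0,"grip":-1}
    - {"dx":0,"dy":0,"dz":0,"ax":0,"ay":0,"az":0,"grip":-1}
    - {"dx":0,"dy":0,"dz":0,"ax":0,"ay":0,"az":0,"grip":-1}
    - {"dx":0,"dy":0,"dz":0,"ax":0,"ay":0,"az":0,"grip":-1}
    - {"dx":0,"dy":0,"dz":0,"ax":0,"ay":0,"az":0,"grip":-1}
  grip_force: 35

```text
time: 10.3
position: [0.5462, -0.1702, 0.1545]
tcp_rot: [-0.095, 0.995, 0.0, -0.0]
ft_force: [0.1, 0.3, -0.2]
finger_gap: 0.323
finger_force: 0.0
```

Request:
arm_command:
  commands:
    - {"dx":0,"dy":0,"dz":0,"ax":0,"ay":0,"az":0,"grip":-1}
    - {"dx":0,"dy":0,"dz":0,"ax":0,"ay":0,"az":0,"grip":-1}
    - {"dx":0,"dy":0,"dz":0,"ax":0,"ay":0,"az":0,"grip":-1}
    - {"dx":0,"dy":0,"dz":0,"ax":0,"ay":0,"az":0,"grip":-1}
    - {"dx":0,"dy":0,"dz":0,"ax":0,"ay":0,"az":0,"grip":-1}

```text
time: 10.72
position: [0.5476, -0.1713, 0.1559]
tcp_rot: [-0.095, 0.995, -0.001, 0.002]
ft_force: [-0.6, -1.3, 5.5]
finger_gap: 0.156
finger_force: 69.0
```

Request:
arm_command:
  commands:
    - {"dx":0,"dy":0,"dz":-0.1,"ax":0,"ay":0,"az":0,"grip":-1}
    - {"dx":0,"dy":0,"dz":-0.2,"ax":0,"ay":0,"az":0,"grip":-1}
    - {"dx":0,"dy":0,"dz":-0.2,"ax":0,"ay":0,"az":0,"grip":-1}
    - {"dx":0,"dy":0,"dz":-0.3,"ax":0,"ay":0,"az":0,"grip":-1}
    - {"dx":0,"dy":0,"dz":-0.6,"ax":0,"ay":0,"az":0,"grip":-1}
    - {"dx":0,"dy":0,"dz":-0.6,"ax":0,"ay":0,"az":0,"grip":-1}
    - {"dx":0,"dy":0,"dz":-0.6,"ax":0,"ay":0,"az":0,"grip":-1}
    - {"dx":0,"dy":0,"dz":-0.6,"ax":0,"ay":0,"az":0,"grip":-1}
    - {"dx":0,"dy":0,"dz":-0.5,"ax":0,"ay":0,"az":0,"grip":-1}
    - {"dx":0,"dy":0,"dz":-0.2,"ax":0,"ay":0,"az":0,"grip":-1}

```text
time: 11.55
position: [0.5469, -0.1701, 0.3141]
tcp_rot: [-0.095, 0.995, -0.001, 0.002]
ft_force: [0.5, -0.5, -2.3]
finger_gap: 0.162
finger_force: 59.7
```

Request:
arm_command:
  commands:
    - {"dx":0,"dy":0,"dz":0,"ax":0,"ay":0,"az":0.0522,"grip":-1}
    - {"dx":0,"dy":0,"dz":0,"ax":0,"ay":0,"az":0.0522,"grip":-1}
    - {"dx":0,"dy":0,"dz":0,"ax":0,"ay":0,"az":0.0522,"grip":-1}
    - {"dx":0,"dy":0,"dz":0,"ax":0,"ay":0,"az":0.0522,"grip":-1}
    - {"dx":0,"dy":0,"dz":0,"ax":0,"ay":0,"az":0,"grip":-1}
    - {"dx":0.45,"dy":0.34,"dz":0,"ax":0,"ay":0,"az":0,"grip":-1}
    - {"dx":0.45,"dy":0.34,"dz":0,"ax":0,"ay":0,"az":0,"grip":-1}
    - {"dx":0.45,"dy":0.34,"dz":0,"ax":0,"ay":0,"az":0,"grip":-1}
    - {"dx":0.45,"dy":0.34,"dz":0,"ax":0,"ay":0,"az":0,"grip":-1}

```text
time: 12.3
position: [0.4883, -0.0987, 0.3098]
tcp_rot: [0.122, 0.993, 0.001, -0.001]
ft_force: [0.3, 0.2, -2.9]
finger_gap: 0.156
finger_force: 59.7
```

Request:
arm_command:
  commands:
    - {"dx":0.12,"dy":0.48,"dz":0,"ax":0,"ay":0,"az":0,"grip":-1}
    - {"dx":0.12,"dy":0.48,"dz":0,"ax":0,"ay":0,"az":0,"grip":-1}
    - {"dx":0.12,"dy":0.48,"dz":0,"ax":0,"ay":0,"az":0,"grip":-1}
    - {"dx":0.12,"dy":0.48,"dz":0,"ax":0,"ay":0,"az":0,"grip":-1}
    - {"dx":0.12,"dy":0.48,"dz":0,"ax":0,"ay":0,"az":0,"grip":-1}
    - {"dx":0.12,"dy":0.48,"dz":0,"ax":0,"ay":0,"az":0,"grip":-1}
    - {"dx":0.12,"dy":0.48,"dz":0,"ax":0,"ay":0,"az":0,"grip":-1}
    - {"dx":0.12,"dy":0.48,"dz":0,"ax":0,"ay":0,"az":0,"grip":-1}
    - {"dx":0.12,"dy":0.48,"dz":0,"ax":0,"ay":0,"az":0,"grip":-1}
    - {"dx":0.12,"dy":0.48,"dz":0,"ax":0,"ay":0,"az":0,"grip":-1}

```text
time: 13.13
position: [0.4891, 0.0993, 0.3101]
tcp_rot: [0.122, 0.993, 0.0, -0.001]
ft_force: [0.8, -0.4, -2.4]
finger_gap: 0.159
finger_force: 59.7
```

Request:
arm_command:
  commands:
    - {"dx":0,"dy":0,"dz":0,"ax":0,"ay":0,"az":0,"grip":-1}
    - {"dx":0,"dy":0,"dz":0,"ax":0,"ay":0,"az":0,"grip":-1}

```text
time: 13.3
position: [0.4893, 0.0988, 0.3101]
tcp_rot: [0.121, 0.993, -0.0, -0.001]
ft_force: [-0.5, -0.0, -2.8]
finger_gap: 0.157
finger_force: 58.4
```

```bash
python3 - <<'E'
from h import *
import pickle
f=wrist('w5'); pickle.dump(f,open('w5.pkl','wb'));Q=R.from_quat(f['q']).as_matrix();print(f['p'],Q.round(4).tolist(),np.arctan2(Q[1,1],Q[0,1]))
hsv=cv2.cvtColor(f['color'],cv2.COLOR_BGR2HSV)
m=cv2.inRange(hsv,(0,150,60),(6,255,255))|cv2.inRange(hsv,(174,150,60),(180,255,255))
k,l,st,c=cv2.connectedComponentsWithStats(m)
for i in range(1,k):
    if st[i,4]>100: print(st[i])
s=manip.grab_frame('side'); save('side5',cv2.resize(s['color'][60:300,180:420],None,fx=2.5,fy=2.5))
pickle.dump(s,open('s5.pkl','wb'))
E
```

```text
[0.48926831 0.09881592 0.31010595] [[-0.9708, 0.24, -0.0016], [0.24, 0.9708, -0.0003], [0.0015, -0.0007, -1.0]] 1.3284186296910085
[ 271  169   29   96 2621]
[273 294  25  26 584]
[427 373  24  18 248]
```

View pics/w5.png

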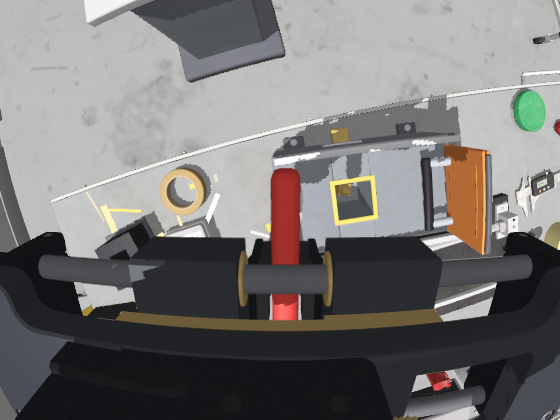

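The bar is held square to the image, with its near end at row 169 and its far end at about row 320. The shaft mouth is at (353,200), and the folded cover is at about (470,200). Next I'll find the key's offset along the bar.

```bash
python3 - <<'E'
from h import *
import pickle
f=pickle.load(open('w5.pkl','rb'));Q=R.from_quat(f['q']).as_matrix()
def tl(u,v,zt):
    o,d=wray(f,u,v);o=Q.T@(o-f['p']);d=Q.T@d
    return (o+d*(zt-o[2])/d[2]).round(4)
for z in(-.02,-.018,0,.002): print(z,tl(285,168.5,z),tl(285,319.5,z))
hsv=cv2.cvtColor(f['color'],cv2.COLOR_BGR2HSV)
m=cv2.inRange(hsv,(0,150,60),(6,255,255))|cv2.inRange(hsv,(174,150,60),(180,255,255))
for v in(180,200,220,240,300,315):
    c=np.flatnonzero(m[v]); c=c[(c>260)&(c<310)]; print(v,tl(c[0]-.5,v,-.018),tl(c[-1]+.5,v,-.018))
E
```

```text
-0.02 [ 0.0505  0.0005 -0.02  ] [-0.0271  0.0005 -0.02  ]
-0.018 [ 0.0502  0.0005 -0.018 ] [-0.0284  0.0005 -0.018 ]
0 [0.0479 0.0005 0.    ] [-0.0404  0.0005  0.    ]
0.002 [0.0477 0.0005 0.002 ] [-0.0418  0.0005  0.002 ]
180 [ 0.045 -0.006 -0.018] [ 0.045   0.0071 -0.018 ]
200 [ 0.0358 -0.0056 -0.018 ] [ 0.0358  0.0071 -0.018 ]
220 [ 0.0263 -0.0057 -0.018 ] [ 0.0263  0.0068 -0.018 ]
240 [ 0.0164 -0.0063 -0.018 ] [ 0.0164  0.0069 -0.018 ]
300 [-0.0163 -0.0059 -0.018 ] [-0.0163  0.0069 -0.018 ]
315 [-0.0256 -0.006  -0.018 ] [-0.0255  0.007  -0.018 ]
```

View pics/side5.png

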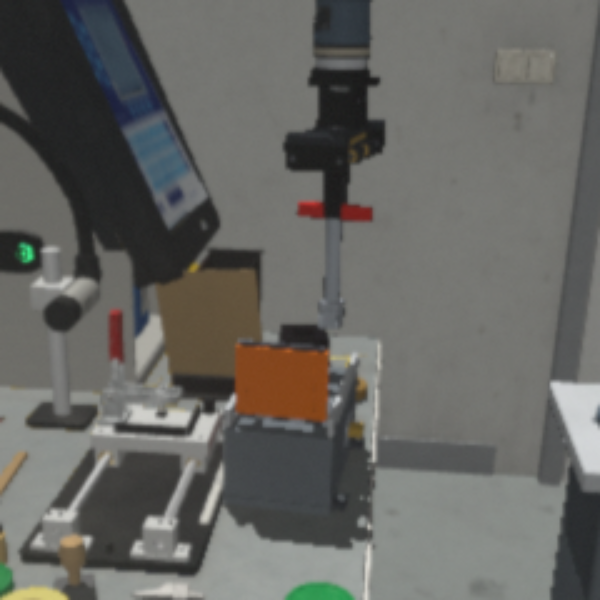

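Request:
arm_command:
  commands:
    - {"dx":-0.06,"dy":0.35,"dz":0,"ax":0,"ay":0,"az":0,"grip":-1}
    - {"dx":-0.06,"dy":0.35,"dz":0,"ax":0,"ay":0,"az":0,"grip":-1}
    - {"dx":-0.06,"dy":0.35,"dz":0,"ax":0,"ay":0,"az":0,"grip":-1}
    - {"dx":-0.06,"dy":0.35,"dz":0,"ax":0,"ay":0,"az":0,"grip":-1}
    - {"dx":-0.06,"dy":0.35,"dz":0,"ax":0,"ay":0,"az":0,"grip":-1}
    - {"dx":-0.046,"dy":0.33,"dz":0.2,"ax":0,"ay":0,"az":0,"grip":-1}
    - {"dx":0,"dy":0,"dz":0.4,"ax":0,"ay":0,"az":0,"grip":-1}
    - {"dx":0,"dy":0,"dz":0.4,"ax":0,"ay":0,"az":0,"grip":-1}
    - {"dx":0,"dy":0,"dz":0,"ax":0,"ay":0,"az":0,"grip":-1}
    - {"dx":0,"dy":0,"dz":0,"ax":0,"ay":0,"az":0,"grip":-1}

```text
time: 14.23
position: [0.5231, 0.1755, 0.2693]
tcp_rot: [0.123, 0.992, -0.0, -0.002]
ft_force: [0.3, 0.1, -1.5]
finger_gap: 0.16
finger_force: 58.4
```

```bash
python3 - <<'E'
from h import *
s=manip.sense();Q=R.from_quat(s['tcp_rot']).as_matrix();d=np.array([.5227,.1762,s['position'][2]])-s['position']
print(s['position'],(Q.T@d/.04).round(3),np.arctan2(Q[1,1],Q[0,1]),s['ft_force'],s['joint_pos'])
E
```

```text
[0.52307821 0.17552698 0.26925593] [0.013 0.014 0.   ] 1.324286125642046 [ 0.27404995  0.09860278 -1.49783861] [ 1.21219384e-01  3.76606626e-01  1.55880553e+00 -4.58327031e-05
  1.20960154e+00 -1.20304845e+00]
```

Request:
arm_command:
  commands:
    - {"dx":0.013,"dy":0.014,"dz":0.3,"ax":0,"ay":0,"az":0,"grip":-1}
    - {"dx":0,"dy":0,"dz":0.3,"ax":0,"ay":0,"az":0,"grip":-1}
    - {"dx":0,"dy":0,"dz":0.3,"ax":0,"ay":0,"az":0,"grip":-1}
    - {"dx":0,"dy":0,"dz":0.3,"ax":0,"ay":0,"az":0,"grip":-1}
    - {"dx":0,"dy":0,"dz":0.3,"ax":0,"ay":0,"az":0,"grip":-1}
    - {"dx":0,"dy":0,"dz":0.2,"ax":0,"ay":0,"az":0,"grip":-1}
    - {"dx":0,"dy":0,"dz":0.2,"ax":0,"ay":0,"az":0,"grip":-1}
    - {"dx":0,"dy":0,"dz":0,"ax":0,"ay":0,"az":0,"grip":-1}

```text
time: 14.9
position: [0.523, 0.1759, 0.1936]
tcp_rot: [0.123, 0.992, -0.0, -0.001]
ft_force: [-0.0, -0.1, -2.5]
finger_gap: 0.157
finger_force: 58.4
```

Request:
arm_command:
  commands:
    - {"dx":0,"dy":0,"dz":0.1,"ax":0,"ay":0,"az":0,"grip":-1}
    - {"dx":0,"dy":0,"dz":0.1,"ax":0,"ay":0,"az":0,"grip":-1}
    - {"dx":0,"dy":0,"dz":0.1,"ax":0,"ay":0,"az":0,"grip":-1}
    - {"dx":0,"dy":0,"dz":0,"ax":0,"ay":0,"az":0,"grip":-1}

```text
time: 15.23
position: [0.5231, 0.176, 0.182]
tcp_rot: [0.123, 0.992, -0.0, -0.0]
ft_force: [-1.1, -0.2, -2.7]
finger_gap: 0.16
finger_force: 58.4
```

Request:
arm_command:
  commands:
    - {"dx":0,"dy":0,"dz":0.08,"ax":0,"ay":0,"az":0,"grip":-1}
    - {"dx":0,"dy":0,"dz":0.08,"ax":0,"ay":0,"az":0,"grip":-1}
    - {"dx":0,"dy":0,"dz":0.08,"ax":0,"ay":0,"az":0,"grip":-1}
    - {"dx":0,"dy":0,"dz":0,"ax":0,"ay":0,"az":0,"grip":-1}

```text
time: 15.57
position: [0.523, 0.1759, 0.1722]
tcp_rot: [0.123, 0.992, -0.0, -0.001]
ft_force: [-0.0, 0.6, -2.6]
finger_gap: 0.16
finger_force: 58.4
```

Request:
arm_command:
  commands:
    - {"dx":0,"dy":0,"dz":0.08,"ax":0,"ay":0,"az":0,"grip":-1}
    - {"dx":0,"dy":0,"dz":0.08,"ax":0,"ay":0,"az":0,"grip":-1}
    - {"dx":0,"dy":0,"dz":0,"ax":0,"ay":0,"az":0,"grip":-1}

```text
time: 15.82
position: [0.5231, 0.176, 0.1659]
tcp_rot: [0.123, 0.992, -0.0, -0.001]
ft_force: [-0.9, -0.4, -1.7]
finger_gap: 0.154
finger_force: 58.4
```

Request:
arm_command:
  commands:
    - {"dx":0,"dy":0,"dz":0.05,"ax":0,"ay":0,"az":0,"grip":-1}
    - {"dx":0,"dy":0,"dz":0.04,"ax":0,"ay":0,"az":0,"grip":-1}
    - {"dx":0,"dy":0,"dz":0,"ax":0,"ay":0,"az":0,"grip":-1}

```text
time: 16.07
position: [0.5239, 0.1761, 0.1639]
tcp_rot: [0.123, 0.992, 0.0, 0.0]
ft_force: [-1.0, -1.4, 4.1]
finger_gap: 0.155
finger_force: 58.5
```

Request:
arm_command:
  commands:
    - {"dx":0,"dy":0,"dz":0,"ax":0,"ay":0,"az":0.04,"grip":-1}
    - {"dx":0,"dy":0,"dz":0,"ax":0,"ay":0,"az":0.04,"grip":-1}
    - {"dx":0,"dy":0,"dz":0,"ax":0,"ay":0,"az":0.04,"grip":-1}
    - {"dx":0,"dy":0,"dz":0,"ax":0,"ay":0,"az":0.04,"grip":-1}
    - {"dx":0,"dy":0,"dz":0,"ax":0,"ay":0,"az":0.04,"grip":-1}
    - {"dx":0,"dy":0,"dz":0,"ax":0,"ay":0,"az":0.04,"grip":-1}

```text
time: 16.57
position: [0.5236, 0.1756, 0.1639]
tcp_rot: [0.367, 0.93, -0.0, 0.0]
ft_force: [-0.0, -1.2, 3.7]
finger_gap: 0.155
finger_force: 58.8
```

Request:
arm_command:
  commands:
    - {"dx":0,"dy":0,"dz":0,"ax":0,"ay":0,"az":0.04,"grip":-1}
    - {"dx":0,"dy":0,"dz":0,"ax":0,"ay":0,"az":0.04,"grip":-1}
    - {"dx":0,"dy":0,"dz":0,"ax":0,"ay":0,"az":0.04,"grip":-1}
    - {"dx":0,"dy":0,"dz":0,"ax":0,"ay":0,"az":0.04,"grip":-1}
    - {"dx":0,"dy":0,"dz":0,"ax":0,"ay":0,"az":0.04,"grip":-1}
    - {"dx":0,"dy":0,"dz":0,"ax":0,"ay":0,"az":0.04,"grip":-1}
    - {"dx":0,"dy":0,"dz":0,"ax":0,"ay":0,"az":0,"grip":-1}

```text
time: 17.15
position: [0.5235, 0.1759, 0.1639]
tcp_rot: [0.586, 0.81, -0.0, 0.0]
ft_force: [-1.7, -0.9, 5.4]
finger_gap: 0.158
finger_force: 59.2
```

```bash
cat > t.py <<'E'
from h import *
s=manip.sense();Q=R.from_quat(s['tcp_rot']).as_matrix()
print(s['position'],'turned',1.324-np.arctan2(Q[1,1],Q[0,1]),s['ft_force'],s['torque'],s['joint_pos'][5])
E
python3 t.py
```

```text
[0.52351782 0.17586619 0.16389896] turned 1.0062076639931663 [-1.67364524 -0.89027577  5.36888537] [-0.4356409   0.42151021  0.00339972] -0.19536128610649367
```

Request:
arm_command:
  commands:
    - {"dx":0,"dy":0,"dz":0,"ax":0,"ay":0,"az":0.03,"grip":-1}
    - {"dx":0,"dy":0,"dz":0,"ax":0,"ay":0,"az":0.03,"grip":-1}
    - {"dx":0,"dy":0,"dz":0,"ax":0,"ay":0,"az":0.03,"grip":-1}
    - {"dx":0,"dy":0,"dz":0,"ax":0,"ay":0,"az":0.01,"grip":-1}
    - {"dx":0,"dy":0,"dz":0,"ax":0,"ay":0,"az":0,"grip":-1}

```text
time: 17.57
position: [0.5235, 0.176, 0.1639]
tcp_rot: [0.667, 0.745, 0.0, 0.0]
ft_force: [-2.3, -1.3, 6.1]
finger_gap: 0.161
finger_force: 59.3
```

```bash
python3 t.py
```

```text
[0.52353884 0.17596752 0.16388838] turned 1.2127458565242253 [-2.32060406 -1.29167244  6.08585034] [-0.40498862  0.47637279  0.05663693] 0.011037864167823798
```

Request:
arm_command:
  commands:
    - {"dx":0,"dy":0,"dz":0,"ax":0,"ay":0,"az":0.015,"grip":-1}
    - {"dx":0,"dy":0,"dz":0,"ax":0,"ay":0,"az":0.015,"grip":-1}
    - {"dx":0,"dy":0,"dz":0,"ax":0,"ay":0,"az":0,"grip":-1}

```text
time: 17.82
position: [0.5235, 0.176, 0.1639]
tcp_rot: [0.69, 0.724, 0.0, 0.0]
ft_force: [-1.2, -0.2, 5.9]
finger_gap: 0.156
finger_force: 59.3
```

```bash
python3 t.py
```

```text
[0.5235396  0.17599547 0.1638831 ] turned 1.275184204185537 [-1.23860365 -0.17146874  5.92148702] [-0.34820564  0.47625033  0.27548777] 0.07361618041708001
```

Request:
arm_command:
  commands:
    - {"dx":0,"dy":0,"dz":0,"ax":0,"ay":0,"az":0.015,"grip":-1}
    - {"dx":0,"dy":0,"dz":0,"ax":0,"ay":0,"az":0,"grip":-1}
    - {"dx":0,"dy":0,"dz":0,"ax":0,"ay":0,"az":0,"grip":-1}
    - {"dx":0,"dy":0,"dz":0,"ax":0,"ay":0,"az":0,"grip":-1}
    - {"dx":0,"dy":0,"dz":0,"ax":0,"ay":0,"az":-0.03,"grip":-1}
    - {"dx":0,"dy":0,"dz":0,"ax":0,"ay":0,"az":0,"grip":-1}

```text
time: 18.32
position: [0.5236, 0.1761, 0.1639]
tcp_rot: [0.677, 0.736, 0.0, 0.0]
ft_force: [-2.2, -1.1, 5.6]
finger_gap: 0.155
finger_force: 58.4
```

```bash
python3 t.py
```

```text
[0.52358135 0.17609858 0.1638964 ] turned 1.2415450411289548 [-2.22591008 -1.11187546  5.55948709] [-0.29765841  0.50435749 -0.01085809] 0.03983840700434404
```

Torque is unwound, so I can open the gripper part way and rise.

Request:
arm_command:
  commands:
    - {"dx":0,"dy":0,"dz":0,"ax":0,"ay":0,"az":0,"grip":0}
    - {"dx":0,"dy":0,"dz":0,"ax":0,"ay":0,"az":0,"grip":0}
    - {"dx":0,"dy":0,"dz":0,"ax":0,"ay":0,"az":0,"grip":0}
    - {"dx":0,"dy":0,"dz":0,"ax":0,"ay":0,"az":0,"grip":0}
    - {"dx":0,"dy":0,"dz":0,"ax":0,"ay":0,"az":0,"grip":0}
    - {"dx":0,"dy":0,"dz":0,"ax":0,"ay":0,"az":0,"grip":0}

```text
time: 18.82
position: [0.5222, 0.176, 0.1623]
tcp_rot: [0.679, 0.734, -0.001, -0.001]
ft_force: [-0.1, 0.1, -0.3]
finger_gap: 0.478
finger_force: 0.0
```

Request:
arm_command:
  commands:
    - {"dx":0,"dy":0,"dz":-0.1,"ax":0,"ay":0,"az":0,"grip":0}
    - {"dx":0,"dy":0,"dz":-0.3,"ax":0,"ay":0,"az":0,"grip":0}
    - {"dx":0,"dy":0,"dz":-0.7,"ax":0,"ay":0,"az":0,"grip":0}
    - {"dx":0,"dy":0,"dz":-0.7,"ax":0,"ay":0,"az":0,"grip":0}
    - {"dx":-0.5,"dy":0,"dz":-0.7,"ax":0,"ay":0,"az":0,"grip":0}
    - {"dx":-0.7,"dy":0,"dz":-0.2,"ax":0,"ay":0,"az":0,"grip":0}
    - {"dx":-0.7,"dy":0,"dz":0,"ax":0,"ay":0,"az":0,"grip":0}
    - {"dx":-0.7,"dy":0,"dz":0,"ax":0,"ay":0,"az":0,"grip":0}
    - {"dx":0,"dy":0,"dz":0,"ax":0,"ay":0,"az":0,"grip":0}

```text
time: 19.57
position: [0.5315, 0.0684, 0.2709]
tcp_rot: [0.68, 0.733, -0.001, 0.001]
ft_force: [-0.2, 0.2, -0.0]
finger_gap: 0.5
finger_force: 0.0
```

```bash
python3 t.py; python3 - <<'E'
from h import *
import pickle
f=wrist();t=manip.grab_frame('top');pickle.dump((f,t),open('w6.pkl','wb'))
save('fin',np.vstack([f['color'][0:250],cv2.resize(t['color'][185:275,195:335],(560,360),interpolation=cv2.INTER_CUBIC)[:345]]))
E
```

```text
[0.53148606 0.06840993 0.27090617] turned 1.249729067783757 [-0.17823576  0.15155933 -0.00879169] [-0.01742602 -0.04953997 -0.02085471] -0.1525929569396002
```

View pics/fin.png

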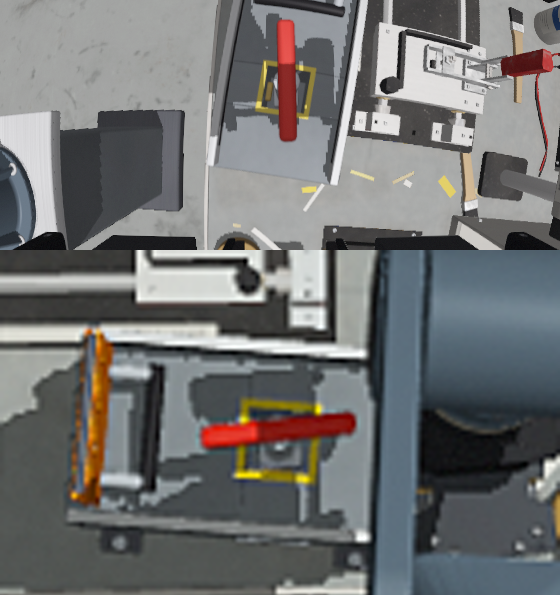

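The final picture shows the cover folded at the left, the key upright over the shaft at about (280,430), and no bolt showing on the robot side. Ready to hand in.

```bash
python3 -c "
from workcell import manip
print(manip.hand_in())"
```

```text
the job is handed in; nothing more can be done
None
```

I handed the job in at about 20 s, but the hand-in returned no verdict: the cover is folded upright, the key stands on the stem turned clockwise to its stop, the bolt no longer shows, and the arm never went near the module, tape or tin.

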